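# Slide the flanged guide bush home in the slotted stand

## Task

Pick up the flanged steel guide bush (not the plain spacer) and slide it upright into the slot of the low measuring stand, with its flange under the slotted plate. Push it gently in, past the sprung keeper, until it meets the sprung buffer and the keeper has snapped fully out again behind it; let go and leave it there. Never force it (14 N at most on the slotted plate and its latch), and do not disturb the spacer or the loose asphalt core beside the stand.

Things in the scene. Friction and masses are not known exactly. Their poses are not given: they have to be found in the camera images.
- stand: low polished stand fixed to the worktop, 170 mm long, 88 wide. Origin on the worktop under the slot's centre line, +x the way the bush is slid in, z up. Floor plate x -75 to +95 mm, top 10 mm above the worktop, bare (an apron) up to x = -8. Dark slotted plate x -8 to +95, underside 19, top 27 mm up: the flange gap is 9 mm high, 48 wide. Slot at y = 0, 24.5 mm wide, mouth flared to 42 at x = -8
- head: the upper part of the stand, fixed on its floor plate: side rails, dark slotted plate, and the latch block with keeper and buffer that it carries. Same origin and axes as the stand
- apron (a point): point on top of the bare floor plate before the slot, on its centre line, at x = -42 mm, z = 10 mm of the stand (same axes): the bush can be set down here, its flange on the floor plate, and slid along +x into the slot; the floor plate runs level right through under the slotted plate
- latch_range (a point): point on the slot's centre line at x = 35 mm, z = 27 mm of the stand (same axes), the middle of where the keeper's flat back may be. The aluminium latch block (top 50 mm above the worktop) with keeper and buffer is clamped up to 16 mm before or behind it along x: that is not measured and must be felt. Home, the bush's axis is about 11 mm farther along x than the keeper's back
- keeper (a joint): sprung bolt of the latch block, in m: 0 = fully out, barring the slot from its +y side (as at the start); 0.0075 as the bush passes; 0.010 at most. 28 to 38 mm above the worktop; smooth, front bevelled 30 degrees, back flat. The bush meets it about 26 mm before home and needs 2 to 4 N to pass; it is fully out again just before the bush meets the buffer
- buffer (a joint): rubber-faced sprung buffer of the latch block at the slot's inner end, in m: 0 = free, grows along +x as the bush presses it. 5 N a mm for 2.5 mm, then solid. A push that stops at 6 to 8 N is right; it may then be backed off 1 to 3 mm, and the keeper holds the bush
- bush_center (a point): centre of the flanged guide bush, steel, standing upright on its flange on the worktop: flange 40 mm diameter, 6 mm thick, at the bottom; plain barrel 22 mm diameter above it; 90 mm high in all, about 0.2 kg. The point lies on the axis 45 mm above its underside; its z axis points up along the barrel
- spacer_center (a point): centre of the plain round steel spacer without flange, 30 mm diameter, 70 mm high, standing upright (point 35 mm above its underside); a bystander, sometimes standing where the bush might
- loose_core: loose short asphalt core, 86 mm diameter, 57 mm high, to the right of or behind the stand; origin under its centre; a bystander
Things that resemble listed ones, but are neither listed nor needed, are in the scene too. What is shaped like the part that bears bush_center but pink or purple is not meant.

How it is judged:
By the outcome, as a careful person would: the job done as asked, in the order asked, and still so for the second after the job is handed in, with the robot touching nothing.
It also fails if it takes over 48 s, if anything falls off the work surface, if the arm or the gripper's body presses on something with over 40 N, if the wrist force passes 120 N, or if a joint passes its speed limit or range.

## Robot

A 6-joint arm with a two-finger parallel gripper is mounted at the origin on the work surface; the furniture and walls round the work are solid. World frame = base frame: x ahead of the robot, y to its left, z up, the work surface at z = 0. Lengths are in m, angles in rad, forces in N, time in s.
With the tool pointing down it reaches from about 0.25 to 0.775 m from the base axis. Payload 4 kg.
Tool frame: the origin (TCP) lies midway between the tips of the shut fingers; the grasp point (between the pads) lies 19 mm behind it; z points along the fingers, y is the direction in which the jaws open and shut (so a half turn about z gives the same grasp; the last joint's range is limited). The gripper opens to 85 mm and grips with 20 to 120 N. Pads are 22 mm wide; open, the fingers measure 114 mm over their backs; the gripper's body (76 mm by 85 mm) begins 54 mm behind the grasp point. The pads swing forward as they close: fully open they stand 13 mm farther back than shut.
Start: joints at [1.246, 0.087, 1.371, -0, 1.684, -0.103], TCP at [0.121, 0.537, 0.231] pointing down, gripper open.
Joint ranges: [-3.1, 3.1], [-0.76, 2.03], [0.27, 2.55], [-1.08, 4.22], [0.17, 2.65], [-2.57, 2.57]. Speed limits (rad/s): [2.79, 2.79, 3.14, 3.14, 3.14, 3.14].

## Interface

Orientations are given as a rotation vector (axis times angle).
In Python, from cell import monitor, optics, ticket gives the robot as it stands.
- The arm moves only by the shell command python3 -m jog 'ROWS' [FORCE]. ROWS is JSON, a list of rows, each a list of 7 numbers: the turn, a rotation vector about the tool's x, y, z scaled (see below), then the shift along the tool's x, y, z scaled (see below), then the opening, from 0 (shut) to 1 (fully open). A call has 1 to 20 rows; each row is the pose to reach, as a shift and turn from the pose commanded when the call began, along the tool's axes at that moment; what a row does not reach only later rows make up. The controller multiplies each number of a shift by 1000 mm and each number of a turn by 45 degrees. A row lasts 1/10 s, in which the tool goes at most 50 mm and 8.59 degrees, less where a joint would pass 70% of its speed; a pose out of reach is approached as far as the arm can. A call with a number of a shift or a turn outside -1 to 1 is refused whole. A call with a gripper value outside its range is refused whole. The fingers move at their own pace and stop on an object; FORCE is the grip in N (left out, the last holds). Time passes only in rows, so rows that repeat a pose let the fingers close. It gives the time, the measured TCP pose, the force and the opening at its end, in the units of the state.
- monitor.state(): the state, without advancing time (a new reading comes with each control period).
- optics.snapshot(name): name is "scene" or "top" or "wrist"; returns a dict with "image" (384x512x3 uint8, red, green, blue), "vfov" (degrees; the focal length in pixels is half the picture's height over the tangent of half this angle, whatever the lens; pixels are square), "cx", "cy" (the principal point, pixels), "rvec" (rotation vector, rad) and "tvec" (3), from world to camera coordinates, as OpenCV has them. Camera axes: x right, y down, z forward; pixel columns grow to the right and rows downward; lengths in m; the calibration is good to about 2 mm. A picture is of the moment at which its call begins. There is no depth.
- ticket.sign_off(): hands the job in, once; it reports no verdict.
Trained networks look in the newest picture that a camera, given by its name, has taken for a name from the list of things; names that differ only in an ending like _2 or _b are one class to them, and where a whole thing is asked for, a point or a joint stands for the part that bears it (a point fixed in the world has none). Each returns a list of dicts, best first, with "confidence" (0 to 1); they miss things now and then, are a little off and sometimes report something else, mostly with a low value. They report only what shows in the picture. A call takes as long as a camera call. They do not tell look-alikes from the thing itself.
- optics.outline_of(camera, name): "region" (384x512 bool, what is visible of it) and "pixel" ([column, row] in pixels, amid what is visible of it).
The state is a dict: "time_s": time; "joint_positions": joint angles; "joint_vel": joint speeds; "tau": joint torques, N m; "position": TCP position; "orientation": TCP orientation; "wrist_force": force on the tool from outside, world axes, zero at the start; "torque": the same for the moment, N m; "width": finger opening in m.
Only numpy, scipy, OpenCV 4.12 (cv2) and the standard library are available. Lean on these libraries where they do the work, as an engineer would, in place of code of your own. Each camera call takes 0.05 s, during which the arm holds its last target.

## Working session

There is one attempt and no reset: what is moved stays moved. The work goes in short steps, Python scripts to look and compute and a shell command to move; the robot and the scene stay as the last step left them, time stands still between calls to the robot, and variables do not carry over. Pictures are saved under pics/ and viewed, and the job is handed in when it is done.

```bash
ls; mkdir -p pics; python3 - <<'E'
from cell import monitor, optics
import cv2
s=monitor.state(); print(s)
for n in ("scene","top","wrist"):
    d=optics.snapshot(n); cv2.imwrite(f"pics/{n}0.png",d["image"][:,:,::-1]); print(n,d["vfov"],d["cx"],d["cy"],d["rvec"],d["tvec"])
E
```

```text
pics
{'time_s': 0.0, 'joint_positions': array([ 1.24590492e+00,  8.79581520e-02,  1.37225525e+00,  5.17786569e-06,
        1.68359383e+00, -1.03083602e-01]), 'joint_vel': array([ 7.63887522e-04, -2.16713174e-03, -1.32547665e-03, -1.17481994e-03,
        9.09028630e-04, -8.87567212e-05]), 'tau': array([ 2.76783212e-04, -3.51861763e+01, -3.13269746e+01, -9.32423973e-05,
        1.08545611e-02,  9.44142258e-07]), 'position': array([0.120832  , 0.53605652, 0.23013689]), 'orientation': array([-0.34764738, -3.12181805,  0.00339707]), 'wrist_force': array([-0.33526714, -0.3476169 , -0.29082383]), 'torque': array([0.02228135, 0.00663027, 0.03905695]), 'width': 0.08537426603586064}
scene 50.55586308525943 258.3396423523152 189.58997173816257 [ 1.86462441 -0.87806495  0.53215588] [-0.43263952  0.18809238  0.64313341]
top 48.9849710791165 254.216517215832 187.76064698626027 [ 2.19952922 -2.14294923  0.06556482] [-0.12459051  0.51848485  1.05281301]
wrist 59.83036739363613 257.6228008940332 189.1751885744094 [-2.24525551 -1.79739115 -0.28821641] [-0.54965945 -0.04037786  0.37986014]
```

View pics/scene0.png

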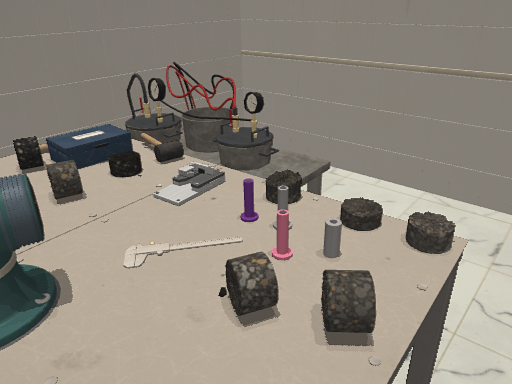

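View pics/top0.png

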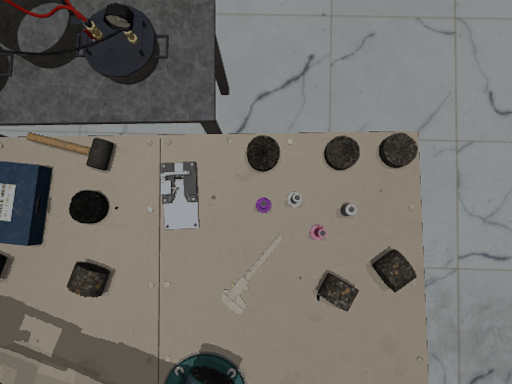

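View pics/wrist0.png

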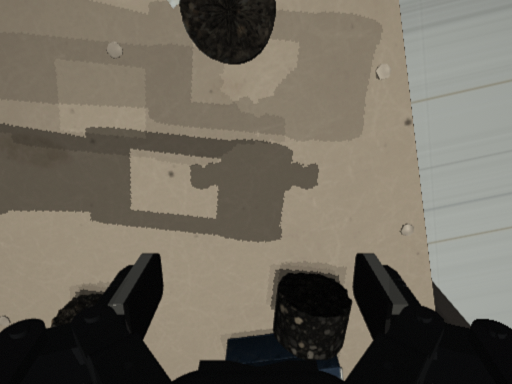

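The top view shows the stand at (180,195) with its slot opening towards the robot, the grey flanged bush at (295,199), the spacer at (348,209), and purple and pink decoys at (264,204) and (318,231). In the scene view the bush is at (283,205).

```bash
cat > h.py <<'E'
import numpy as np, cv2
from scipy.spatial.transform import Rotation as R
def K(d):
    f=192/np.tan(np.radians(d["vfov"])/2); return np.array([[f,0,d["cx"]],[0,f,d["cy"]],[0,0,1.]])
def proj(d,P): return cv2.projectPoints(np.float64(P).reshape(-1,3),np.float64(d["rvec"]),np.float64(d["tvec"]),K(d),None)[0].reshape(-1,2)
def onz(d,px,z):
    Rm=R.from_rotvec(d["rvec"]).as_matrix(); c=-Rm.T@np.array(d["tvec"])
    r=Rm.T@np.linalg.inv(K(d))@np.array([px[0],px[1],1.]); return c+r*(z-c[2])/r[2]
def zoom(d,box,fn,s=8):
    a,b,c,e=box; im=d["image"][b:e,a:c,::-1]; cv2.imwrite(fn,cv2.resize(im,None,fx=s,fy=s,interpolation=cv2.INTER_CUBIC))
E
python3 - <<'E'
from h import *
from cell import optics
T=optics.snapshot("top");S=optics.snapshot("scene")
zoom(T,(150,155,210,237),"pics/t_stand.png",7); zoom(T,(250,180,365,245),"pics/t_bush.png",6)
zoom(S,(150,155,235,210),"pics/s_stand.png",8); zoom(S,(230,170,350,265),"pics/s_bush.png",6)
for n in ["stand","head","bush_center","spacer_center","loose_core","keeper"]:
    for cam,d in (("top",T),("scene",S)):
        for o in optics.outline_of(cam,n)[:4]:
            ys,xs=np.nonzero(o["region"]); print(n,cam,round(o["confidence"],2),np.round(o["pixel"]),(xs.min(),xs.max(),ys.min(),ys.max()),len(xs), np.round(onz(d,o["pixel"],0.02),3)[:2])
import pickle; pickle.dump((T,S),open("im.pkl","wb"))
E
```

```text
stand top 0.85 [180. 192.] (np.int64(161), np.int64(198), np.int64(161), np.int64(228)) 2309 [0.505 0.078]
stand scene 0.75 [188. 184.] (np.int64(154), np.int64(224), np.int64(163), np.int64(205)) 1640 [0.485 0.071]
head top 0.62 [177. 178.] (np.int64(159), np.int64(198), np.int64(160), np.int64(202)) 1242 [0.542 0.087]
head scene 0.96 [199. 173.] (np.int64(174), np.int64(224), np.int64(162), np.int64(190)) 852 [0.547 0.098]
bush_center top 0.65 [264. 202.] (np.int64(257), np.int64(270), np.int64(197), np.int64(211)) 163 [ 0.486 -0.137]
bush_center top 0.58 [318. 234.] (np.int64(311), np.int64(326), np.int64(225), np.int64(239)) 179 [ 0.409 -0.275]
bush_center top 0.52 [293. 199.] (np.int64(286), np.int64(301), np.int64(192), np.int64(206)) 190 [ 0.496 -0.21 ]
bush_center scene 0.9 [246. 202.] (np.int64(240), np.int64(258), np.int64(178), np.int64(222)) 512 [ 0.502 -0.107]
bush_center scene 0.86 [284. 199.] (np.int64(274), np.int64(291), np.int64(186), np.int64(226)) 258 [ 0.565 -0.166]
bush_center scene 0.85 [281. 237.] (np.int64(272), np.int64(291), np.int64(211), np.int64(260)) 652 [ 0.435 -0.256]
spacer_center top 0.59 [346. 208.] (np.int64(341), np.int64(357), np.int64(203), np.int64(215)) 179 [ 0.476 -0.345]
spacer_center scene 0.58 [332. 237.] (np.int64(323), np.int64(342), np.int64(218), np.int64(258)) 694 [ 0.495 -0.333]
loose_core top 0.6 [260. 151.] (np.int64(247), np.int64(279), np.int64(135), np.int64(171)) 977 [ 0.616 -0.124]
loose_core scene 0.61 [283. 182.] (np.int64(267), np.int64(300), np.int64(170), np.int64(202)) 782 [ 0.641 -0.106]
loose_core scene 0.5 [186. 183.] (np.int64(153), np.int64(224), np.int64(163), np.int64(204)) 1681 [0.485 0.076]
keeper top 0.57 [348. 205.] (np.int64(341), np.int64(357), np.int64(203), np.int64(215)) 183 [ 0.483 -0.35 ]
keeper scene 0.61 [193. 171.] (np.int64(182), np.int64(193), np.int64(172), np.int64(176)) 41 [0.547 0.122]
```

View pics/t_stand.png

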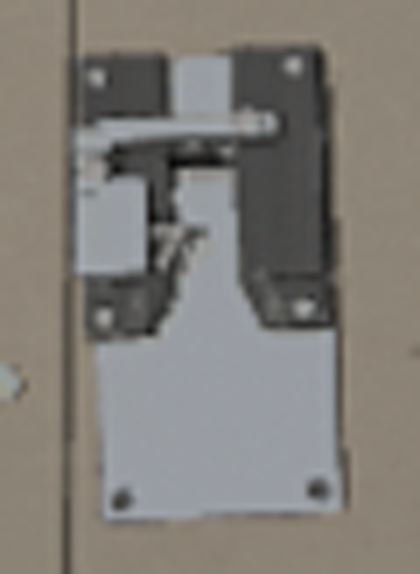

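View pics/t_bush.png

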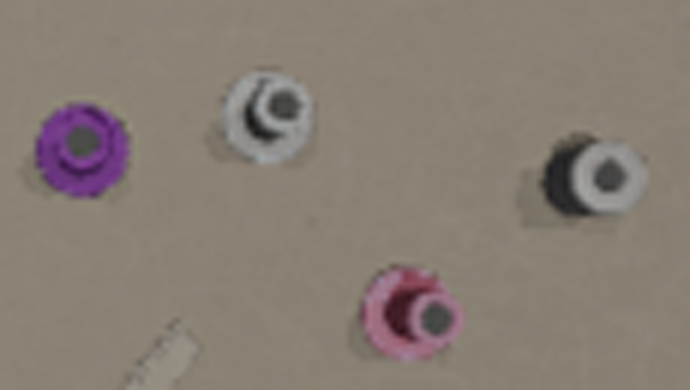

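View pics/s_stand.png

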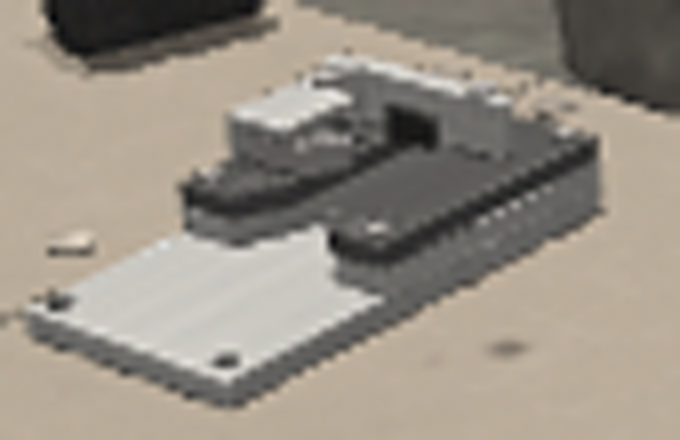

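View pics/s_bush.png

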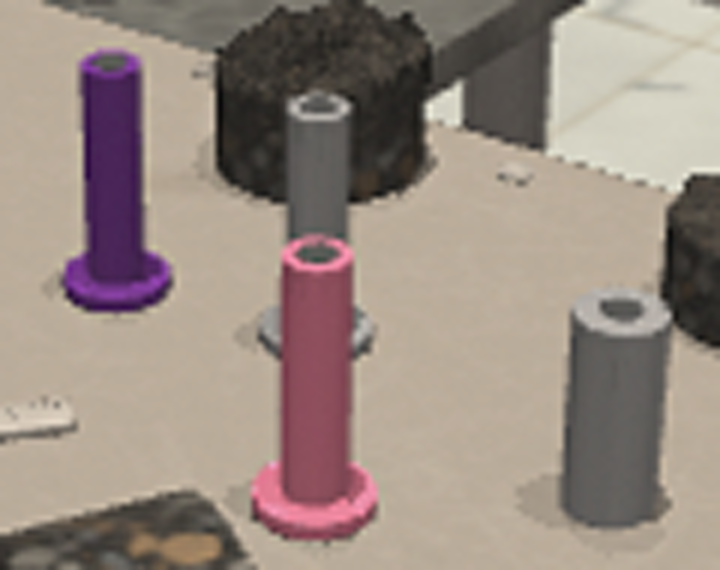

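```bash
python3 - <<'E'
from h import *
import pickle
from scipy.optimize import least_squares
T,S=pickle.load(open("im.pkl","rb"))
u=lambda z,o,s:(np.array(z)+.5)/s-.5+np.array(o)
print("bush",onz(T,u((268,118),(250,180),6),.005),onz(T,u((285,105),(250,180),6),.09),onz(S,u((319,106),(230,170),6),.09))
print("pink",onz(T,u((436,319),(250,180),6),.09),"purp",onz(T,u((82,142),(250,180),6),.09),"spacer",onz(T,u((610,176),(250,180),6),.07))
# stand
t=lambda z:u(z,(150,155),7); s=lambda z:u(z,(150,155),8)
obs=[(T,t((104,520)),(-75,44,10)),(T,t((344,511)),(-75,-44,10)),(T,t((321,48)),(95,-44,27)),(T,t((330,327)),(-8,-44,27)),(T,t((90,338)),(-8,44,27)),
(S,s((28,312)),(-75,44,10)),(S,s((230,385)),(-75,-44,10)),(S,s((598,142)),(95,-44,27))]
def P(p,m):
    c,q=np.cos(p[2]),np.sin(p[2]); m=np.array(m)/1000.; return np.array([p[0]+c*m[0]-q*m[1],p[1]+q*m[0]+c*m[1],m[2]])
f=lambda p:np.concatenate([proj(d,P(p,m))[0]-px for d,px,m in obs])
r=least_squares(f,[.49,.08,0]); print(r.x); print(np.round(r.fun.reshape(-1,2),1))
for sub in (obs[:5],obs[5:]):
    r2=least_squares(lambda p:np.concatenate([proj(d,P(p,m))[0]-px for d,px,m in sub]),[.49,.08,0]); print(r2.x)
E
```

```text
bush [ 0.49571937 -0.21437352  0.005     ] [ 0.49637825 -0.21457841  0.09      ] [ 0.4967528  -0.21339531  0.09      ]
pink [ 0.41397729 -0.27516528  0.09      ] purp [ 0.47969188 -0.13486132  0.09      ] spacer [ 0.47243175 -0.34674003  0.07      ]
[0.48784217 0.07710273 0.07448999]
[[ 0.2  0.5]
 [ 0.2  0.2]
 [ 0.  -0.6]
 [ 0.2 -0. ]
 [-0.2  0.1]
 [-0.6 -0.5]
 [-0.3 -0.2]
 [ 0.7 -0.6]]
[0.48797996 0.07725233 0.06883153]
[0.48656482 0.07581608 0.08833159]
```

```bash
cat >> h.py <<'E'
from cell import monitor, optics
def row(tgt,yaw,tilt=None):
    """row entries from measured pose to target TCP pos w/ tool down, jaw(y) direction = yaw"""
    s=monitor.state(); R0=R.from_rotvec(s["orientation"])
    y=np.array([np.cos(yaw),np.sin(yaw),0]); z=np.array([0,0,-1.]); x=np.cross(y,z)
    R1=R.from_matrix(np.stack([x,y,z],1))
    turn=(R0.inv()*R1).as_rotvec()/np.radians(45); sh=R0.inv().apply(np.array(tgt)-s["position"])
    print("row",np.round(turn,4),np.round(sh,4)); print("p",s["position"].round(4),"F",s["wrist_force"].round(2),"t",round(s["time_s"],2),"w",round(s["width"],4)); 
    print("axes\n",R0.as_matrix().round(4)); return R1
E
python3 - <<'E'
from h import *
w=optics.snapshot("wrist"); s=monitor.state()
Rc=R.from_rotvec(w["rvec"]); c=-Rc.inv().apply(w["tvec"]); R0=R.from_rotvec(s["orientation"])
ct=R0.inv().apply(c-s["position"]); Rct=(Rc*R0); print("cam in tool",ct, Rct.as_matrix().round(3))
for tgt,yaw in (([.40,.08,.23],.07),([.42,.08,.25],.07),([.38,.08,.23],.07),([.42,-.21,.25],0.07)):
    R1=row(tgt,yaw)
    Rn=Rct*R1.inv(); cn=np.array(tgt)+R1.apply(ct)
    d=dict(w); d["rvec"]=Rn.as_rotvec(); d["tvec"]=-Rn.apply(cn)
    print(tgt,proj(d,[[.413,.077,.01],[.583,.077,.027],[.496,-.214,.0]]).round())
E
```

```text
cam in tool [ 0.08179616  0.00050761 -0.14187615] [[ 0.001  1.     0.   ]
 [-0.949  0.001 -0.315]
 [-0.315  0.     0.949]]
row [ 2.0000e-04 -1.0000e-04  1.6284e+00] [-0.3726 -0.384   0.0013]
p [0.121  0.5366 0.2314] F [-0.33  0.12  0.14] t 0.9 w 0.0853
axes
 [[-9.755e-01  2.200e-01  1.000e-04]
 [ 2.200e-01  9.755e-01  1.000e-04]
 [-0.000e+00  2.000e-04 -1.000e+00]]
[0.4, 0.08, 0.23] [[269. 160.]
 [427. 174.]
 [310. 362.]]
row [ 2.0000e-04 -1.0000e-04  1.6284e+00] [-0.3921 -0.3796 -0.0187]
p [0.121  0.5366 0.2314] F [-0.33  0.12  0.14] t 0.9 w 0.0853
axes
 [[-9.755e-01  2.200e-01  1.000e-04]
 [ 2.200e-01  9.755e-01  1.000e-04]
 [-0.000e+00  2.000e-04 -1.000e+00]]
[0.42, 0.08, 0.25] [[251. 155.]
 [401. 168.]
 [295. 350.]]
row [ 2.0000e-04 -1.0000e-04  1.6284e+00] [-0.3531 -0.3884  0.0013]
p [0.121  0.5366 0.2314] F [-0.33  0.12  0.14] t 0.9 w 0.0853
axes
 [[-9.755e-01  2.200e-01  1.000e-04]
 [ 2.200e-01  9.755e-01  1.000e-04]
 [-0.000e+00  2.000e-04 -1.000e+00]]
[0.38, 0.08, 0.23] [[287. 161.]
 [445. 176.]
 [324. 363.]]
row [ 2.0000e-04 -1.0000e-04  1.6284e+00] [-0.4559 -0.6625 -0.0187]
p [0.121  0.5366 0.2314] F [-0.33  0.12  0.14] t 0.9 w 0.0853
axes
 [[-9.755e-01  2.200e-01  1.000e-04]
 [ 2.200e-01  9.755e-01  1.000e-04]
 [-0.000e+00  2.000e-04 -1.000e+00]]
[0.42, -0.21, 0.25] [[ 272. -164.]
 [ 471. -159.]
 [ 320.  158.]]
```

```bash
python3 -m jog '[[0,0,1.63,-0.432,-0.376,0.05,0.7],[0,0,1.63,-0.432,-0.376,0.05,0.7],[0,0,1.63,-0.432,-0.376,0.05,0.7],[0,0,1.63,-0.432,-0.376,0.05,0.7],[0,0,1.63,-0.432,-0.376,0.05,0.7],[0,0,1.63,-0.432,-0.376,0.05,0.7],[0,0,1.63,-0.432,-0.376,0.05,0.7],[0,0,1.63,-0.432,-0.376,0.05,0.7],[0,0,1.63,-0.432,-0.376,0.05,0.7],[0,0,1.63,-0.432,-0.376,0.05,0.7],[0,0,1.63,-0.432,-0.376,0.05,0.7],[0,0,1.63,-0.432,-0.376,0.05,0.7],[0,0,1.63,-0.432,-0.376,0.05,0.7],[0,0,1.63,-0.432,-0.376,0.05,0.7],[0,0,1.63,-0.432,-0.376,0.05,0.7],[0,0,1.63,-0.432,-0.376,0.05,0.7],[0,0,1.63,-0.432,-0.376,0.05,0.7]]' 60
python3 - <<'E'
from h import *
import pickle
w=optics.snapshot("wrist"); pickle.dump(w,open("w1.pkl","wb")); zoom(w,(100,60,500,360),"pics/w1.png",2)
row([.4964,-.2143,.14],0.07)
E
```

```text
row [ 1.0000e-04 -1.0000e-04  1.6285e+00] [-0.5314 -0.6499  0.0913]
p [0.121  0.5366 0.2313] F [-1.15 -0.09 -1.14] t 0.95 w 0.0852
axes
 [[-9.755e-01  2.200e-01  0.000e+00]
 [ 2.200e-01  9.755e-01  1.000e-04]
 [ 0.000e+00  1.000e-04 -1.000e+00]]out of range
```

View pics/w1.png

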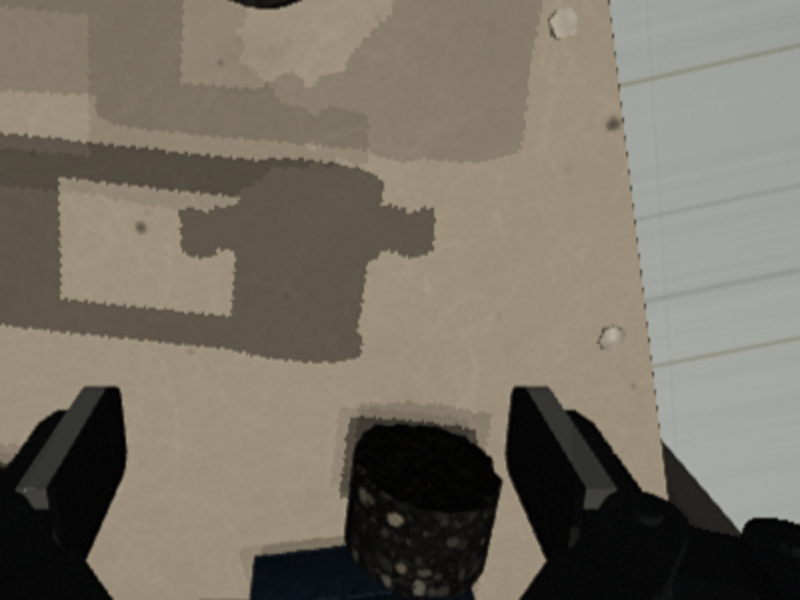

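The call was refused because one turn was above 1, so I'll split the turn over two calls.

```bash
python3 -m jog '[[0,0,0.93,-0.432,-0.376,0.05,0.7],[0,0,0.93,-0.432,-0.376,0.05,0.7],[0,0,0.93,-0.432,-0.376,0.05,0.7],[0,0,0.93,-0.432,-0.376,0.05,0.7],[0,0,0.93,-0.432,-0.376,0.05,0.7],[0,0,0.93,-0.432,-0.376,0.05,0.7],[0,0,0.93,-0.432,-0.376,0.05,0.7],[0,0,0.93,-0.432,-0.376,0.05,0.7],[0,0,0.93,-0.432,-0.376,0.05,0.7],[0,0,0.93,-0.432,-0.376,0.05,0.7],[0,0,0.93,-0.432,-0.376,0.05,0.7],[0,0,0.93,-0.432,-0.376,0.05,0.7],[0,0,0.93,-0.432,-0.376,0.05,0.7]]' 60
python3 -m jog '[[0,0,0.7,0,0,0,0.7],[0,0,0.7,0,0,0,0.7],[0,0,0.7,0,0,0,0.7],[0,0,0.7,0,0,0,0.7],[0,0,0.7,0,0,0,0.7],[0,0,0.7,0,0,0,0.7]]'
python3 - <<'E'
from h import *
import pickle
w=optics.snapshot("wrist"); pickle.dump(w,open("w1.pkl","wb")); zoom(w,(100,60,500,360),"pics/w2.png",2)
row([.4964,-.2143,.14],0.07)
E
```

```text
time_s: 2.25
position: [0.461, 0.0719, 0.1807]
orientation: [-1.447, -2.788, 0.002]
wrist_force: [0.2, 0.1, -0.3]
width: 0.0601
time_s: 2.85
position: [0.4594, 0.0754, 0.1815]
orientation: [-2.14, -2.3, -0.001]
wrist_force: [0.2, -0.7, -0.1]
width: 0.0599
row [ 0.0003 -0.0003  0.0018] [-0.2915  0.0162  0.0414]
p [0.4595 0.0753 0.1815] F [-0.3  -1.02  0.38] t 2.9 w 0.0596
axes
 [[-7.140e-02  9.974e-01  2.000e-04]
 [ 9.974e-01  7.140e-02  3.000e-04]
 [ 3.000e-04  2.000e-04 -1.000e+00]]
```

View pics/w2.png

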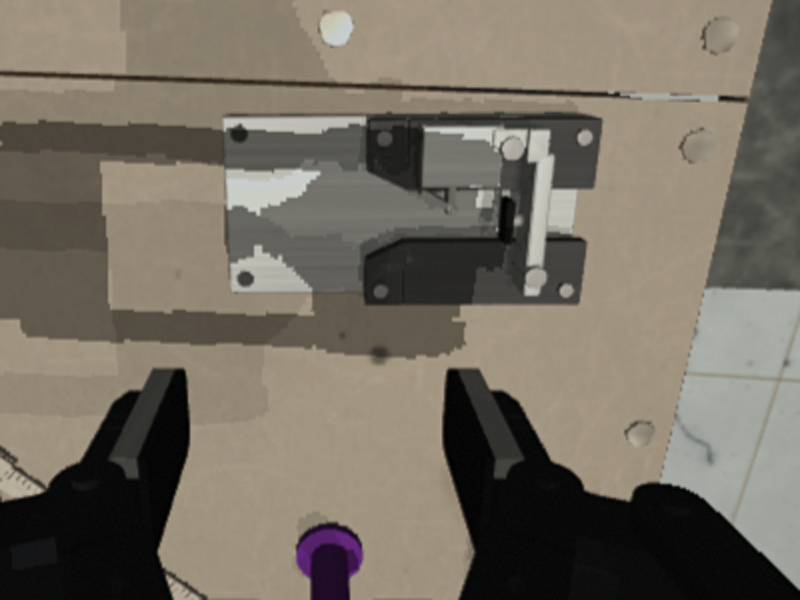

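The wrist view shows the whole stand: apron corners at zoom (222,116) and (232,293), keeper near (445,200), buffer face near (500,218).

```bash
python3 - <<'E'
from h import *
import pickle
from scipy.optimize import least_squares
w=pickle.load(open("w1.pkl","rb")); T,S=pickle.load(open("im.pkl","rb"))
u=lambda z,o,s:(np.array(z)+.5)/s-.5+np.array(o)
t=lambda z:u(z,(150,155),7); v=lambda z:u(z,(100,60),2)
obs=[(w,v((223,116)),(-75,44,10)),(w,v((232,293)),(-75,-44,10)),(w,v((601,118)),(95,44,27)),(w,v((580,305)),(95,-44,27)),(w,v((364,305)),(-8,-44,27)),(w,v((367,116)),(-8,44,27))]
obsT=[(T,t((104,520)),(-75,44,10)),(T,t((344,511)),(-75,-44,10)),(T,t((321,48)),(95,-44,27)),(T,t((330,327)),(-8,-44,27)),(T,t((90,338)),(-8,44,27))]
def P(p,m):
    c,q=np.cos(p[2]),np.sin(p[2]); m=np.array(m)/1000.; return np.array([p[0]+c*m[0]-q*m[1],p[1]+q*m[0]+c*m[1],m[2]])
for o in (obs,obs+obsT):
    r=least_squares(lambda p:np.concatenate([proj(d,P(p,m))[0]-px for d,px,m in o]),[.49,.08,0]); print(r.x); print(np.round(r.fun.reshape(-1,2)[:6],1).tolist())
p=r.x; c,q=np.cos(p[2]),np.sin(p[2])
for nm,z,h in (("keeperback",(452,205),.033),("bufferface",(499,218),.035),("floor slot R wall",(450,239),.027)):
    X=onz(w,v(z),h)-[p[0],p[1],0]; print(nm,(c*X[0]+q*X[1])*1e3,(-q*X[0]+c*X[1])*1e3)
zoom(w,(270,110,390,220),"pics/w3.png",6)
E
```

```text
[0.48974296 0.08160255 0.07879419]
[[-1.3, -0.3], [-1.3, 0.0], [1.4, -0.4], [-0.0, -0.5], [0.4, 0.1], [0.6, 1.3]]
[0.48957726 0.08117885 0.07885127]
[[-1.5, 0.1], [-1.5, 0.4], [1.2, 0.1], [-0.3, -0.1], [0.2, 0.5], [0.4, 1.8]]
keeperback 29.863212127041713 6.906179866266058
bufferface 50.76703553492735 1.316898098038967
floor slot R wall 31.124519614959656 -10.741956919318561
```

View pics/w3.png

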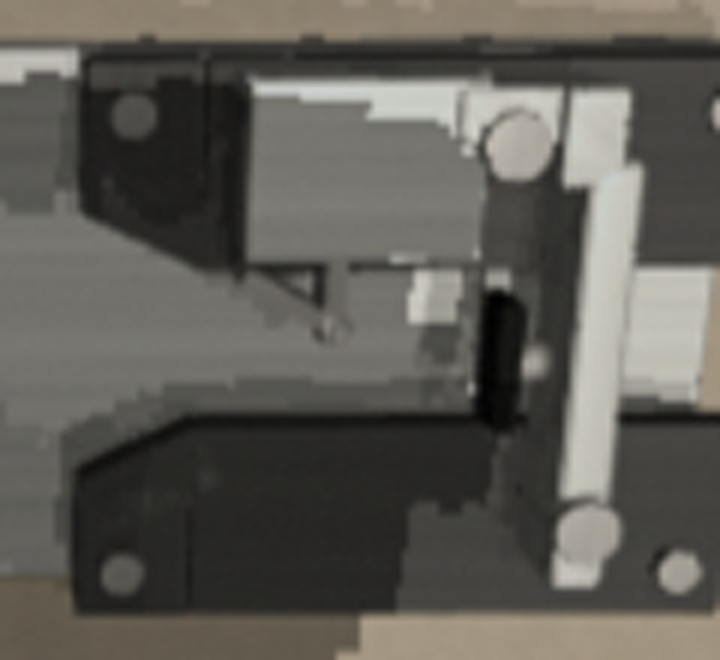

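```bash
python3 -m jog '[[0,0,0,-0.225,0.02,0,0.7],[0,0,0,-0.225,0.02,0,0.7],[0,0,0,-0.225,0.02,0,0.7],[0,0,0,-0.225,0.02,0,0.7],[0,0,0,-0.225,0.02,0,0.7],[0,0,0,-0.225,0.02,0,0.7],[0,0,0,-0.225,0.02,0,0.7]]'
python3 - <<'E'
from h import *
import pickle
w=optics.snapshot("wrist"); pickle.dump(w,open("w4.pkl","wb")); cv2.imwrite("pics/w4.png",w["image"][:,:,::-1])
row([.4964,-.2143,.14],0.075)
print(proj(w,[[.4964,-.2143,.0],[.4964,-.2143,.006],[.4964,-.2143,.09],[.4797,-.1349,.09]]).round(1))
zoom(w,(170,100,400,290),"pics/w4.png",3)
E
```

```text
time_s: 3.6
position: [0.495, -0.1483, 0.1811]
orientation: [-2.143, -2.295, -0.001]
wrist_force: [0.0, 0.4, 0.0]
width: 0.0598
row [-0.0004 -0.0014 -0.0066] [-0.0667 -0.0032  0.0411]
p [ 0.495  -0.1475  0.1812] F [ 0.17 -0.41  0.08] t 3.65 w 0.0599
axes
 [[-6.980e-02  9.976e-01 -4.000e-04]
 [ 9.976e-01  6.980e-02  1.100e-03]
 [ 1.100e-03 -3.000e-04 -1.000e+00]]
[[255.2 225.6]
 [255.2 228. ]
 [254.4 272.5]
 [238.7 176.2]]
```

View pics/w4.png

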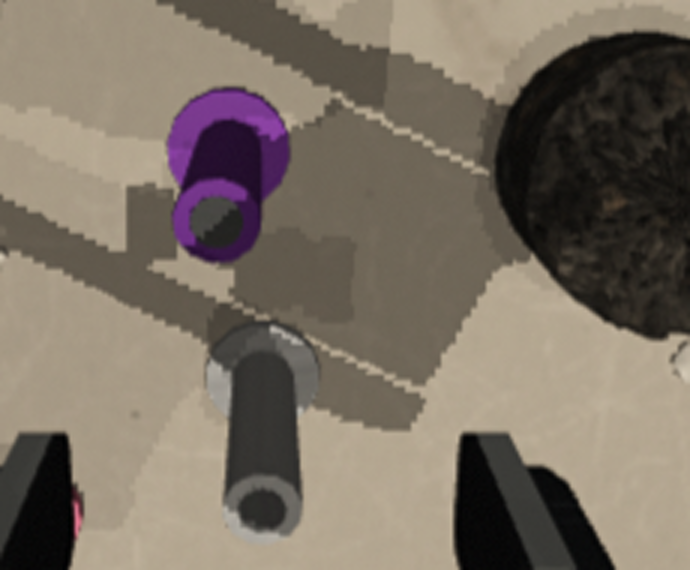

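```bash
python3 -m jog '[[0,0,0,-0.0655,-0.002,0,0.6],[0,0,0,-0.0655,-0.002,0,0.6],[0,0,0,-0.0655,-0.002,0,0.6],[0,0,0,-0.0655,-0.002,0.04,0.6],[0,0,0,-0.0655,-0.002,0.08,0.6],[0,0,0,-0.0655,-0.002,0.11,0.6],[0,0,0,-0.0655,-0.002,0.126,0.6],[0,0,0,-0.0655,-0.002,0.126,0.6]]'
python3 - <<'E'
from h import *
w=optics.snapshot("wrist"); cv2.imwrite("pics/w5.png",w["image"][:,:,::-1])
row([.4975,-.213,.055],0.075)
E
```

```text
time_s: 4.45
position: [0.4955, -0.2106, 0.052]
orientation: [-2.136, -2.293, 0.001]
wrist_force: [-0.4, 0.5, 0.8]
width: 0.0514
row [-0.003  -0.0031 -0.0054] [-0.0014  0.0005 -0.0008]
p [ 0.4969 -0.2116  0.0542] F [ 0.3   0.29 -0.11] t 4.5 w 0.0512
axes
 [[-0.0707  0.9975 -0.0025]
 [ 0.9975  0.0707  0.0023]
 [ 0.0025 -0.0024 -1.    ]]
```

View pics/w5.png

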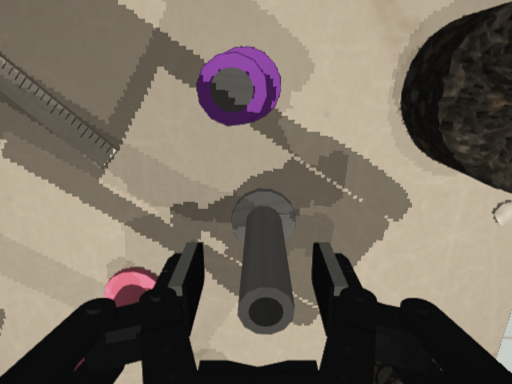

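```bash
python3 - <<'E'
from h import *
w=optics.snapshot("wrist"); s=monitor.state(); print(s["position"],s["orientation"])
zoom(w,(200,170,320,350),"pics/w6.png",4)
p=s["position"]
for dx,dy in ((0,0),(.003,0),(0,.003)): print(proj(w,[p+[dx,dy,.09-p[2]],p+[dx,dy,.006-p[2]]]))
E
```

```text
[ 0.49801286 -0.21257099  0.05585856] [2.14183167e+00 2.29827588e+00 9.58203835e-04]
[[261.15770141 307.74751903]
 [260.20558399 219.44304624]]
[[269.02592384 308.23592922]
 [265.03684564 219.76795093]]
[[261.75257084 301.09932819]
 [260.56536879 214.97064471]]
```

View pics/w6.png

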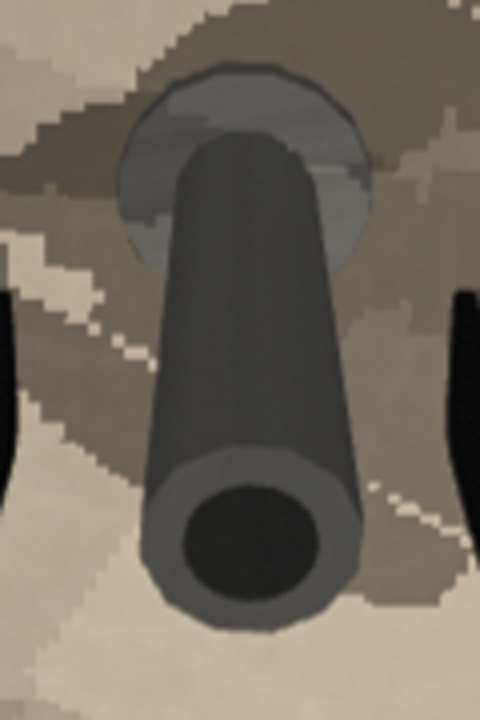

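```bash
python3 -m jog '[[0,0,0,0.0005,0.0005,0,0],[0,0,0,0.0005,0.0005,0,0],[0,0,0,0.0005,0.0005,0,0],[0,0,0,0.0005,0.0005,0,0],[0,0,0,0.0005,0.0005,0,0],[0,0,0,0.0005,0.0005,0,0]]' 80
python3 - <<'E'
from h import *
row([.4975,-.213,.16],0.075)
E
```

```text
time_s: 5.15
position: [0.4993, -0.2137, 0.0574]
orientation: [2.142, 2.294, 0.002]
wrist_force: [-0.3, 1.1, 6.2]
width: 0.0199
row [ 0.0043  0.0017 -0.008 ] [ 0.0007 -0.0014 -0.1026]
p [ 0.4993 -0.2137  0.0574] F [-0.3   1.12  6.21] t 5.15 w 0.0199
axes
 [[-0.0687  0.9976  0.0034]
 [ 0.9976  0.0687 -0.0011]
 [-0.0013  0.0033 -1.    ]]
```

```bash
python3 -m jog '[[0,0,0,0,0,-0.03,0],[0,0,0,0,0,-0.07,0],[0,0,0,0,0,-0.12,0],[0,0,0,0,0,-0.125,0],[0,0,0,0.05,-0.01,-0.125,0],[0,0,0,0.1,-0.025,-0.125,0],[0,0,0,0.15,-0.045,-0.125,0],[0,0,0,0.2,-0.06,-0.125,0],[0,0,0,0.25,-0.07,-0.125,0],[0,0,0,0.285,-0.072,-0.11,0],[0,0,0,0.285,-0.072,-0.09,0],[0,0,0,0.285,-0.072,-0.07,0],[0,0,0,0.285,-0.072,-0.07,0],[0,0,0,0.285,-0.072,-0.07,0]]'
python3 - <<'E'
from h import *
import pickle
w=optics.snapshot("wrist");T=optics.snapshot("top");S=optics.snapshot("scene"); pickle.dump((w,T,S),open("w7.pkl","wb")); cv2.imwrite("pics/w7.png",cv2.resize(w["image"][:,:,::-1],None,fx=1.5,fy=1.5))
row([.4469,.076,.0675+.02],0.075)
zoom(S,(130,100,250,220),"pics/s7.png",5);zoom(T,(130,155,230,255),"pics/t7.png",6)
E
```

```text
time_s: 6.55
position: [0.4063, 0.066, 0.1249]
orientation: [-2.143, -2.296, 0.001]
wrist_force: [0.8, 0.5, -0.8]
width: 0.02
row [ 0.0029 -0.     -0.0091] [0.0076 0.0398 0.0391]
p [0.4076 0.0657 0.1265] F [-0.43  0.03 -1.54] t 6.7 w 0.0199
axes
 [[-6.780e-02  9.977e-01  2.300e-03]
 [ 9.977e-01  6.780e-02  2.000e-04]
 [ 0.000e+00  2.300e-03 -1.000e+00]]
```

View pics/w7.png

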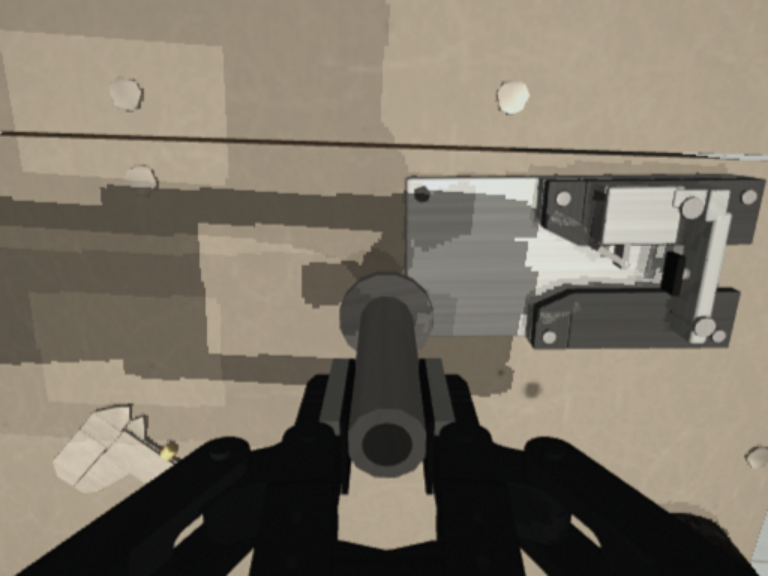

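View pics/s7.png

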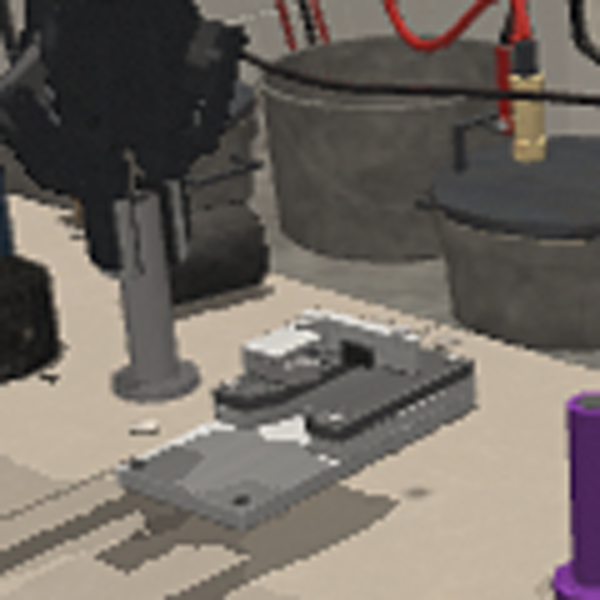

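View pics/t7.png

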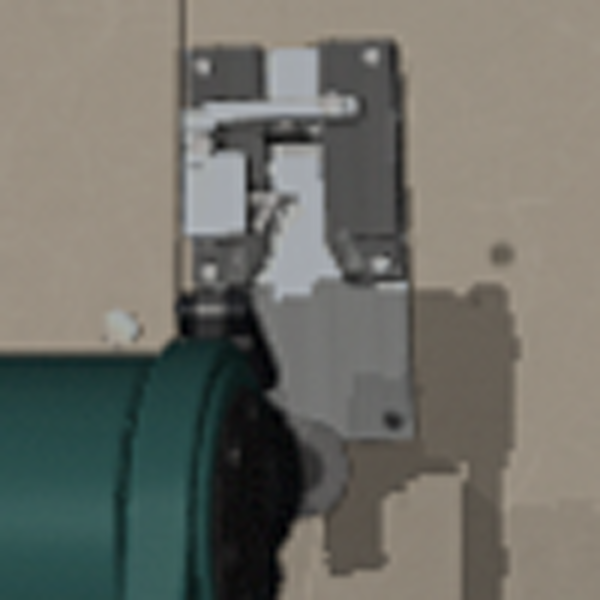

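```bash
cat > fit.py <<'E'
from h import *
from scipy.optimize import least_squares
def P(p,m):
    c,q=np.cos(p[2]),np.sin(p[2]); m=np.array(m)/1000.; return np.array([p[0]+c*m[0]-q*m[1],p[1]+q*m[0]+c*m[1],m[2]])
def fit(obs):
    r=least_squares(lambda p:np.concatenate([proj(d,P(p,m))[0]-px for d,px,m in obs]),[.49,.08,0],loss="soft_l1"); print(r.x.round(4),np.round(r.fun.reshape(-1,2),1).tolist()); return r.x
def loc(p,X):
    c,q=np.cos(p[2]),np.sin(p[2]); X=np.array(X)-[p[0],p[1],0]; return np.round([1e3*(c*X[0]+q*X[1]),1e3*(-q*X[0]+c*X[1])],1)
E
python3 - <<'E'
from fit import *
import pickle
w,T,S=pickle.load(open("w7.pkl","rb"))
v=lambda z:(np.array(z)+.5)/1.5-.5
obs=[(w,v((405,178)),(-75,44,10)),(w,v((765,179)),(95,44,27)),(w,v((729,347)),(95,-44,27)),(w,v((530,348)),(-8,-44,27)),(w,v((544,178)),(-8,44,27))]
p=fit(obs)
tcp=np.array([.4076,.0657,.1265])
b=tcp[2]-.0565
for nm,z,h in (("top",(387,447),b+.09),("flangetop",(387,315),b+.003)):
    X=onz(w,v(z),h); print(nm,X,loc(p,X))
print("tcp by wrist-stand",loc(p,tcp))
u=lambda z,o,s:(np.array(z)+.5)/s-.5+np.array(o)
# top: flange seen
t=lambda z:u(z,(130,155),6)
pT=[.48798,.07725,.0688]
X=onz(T,t((304,470)),b+.003);print("T flange",X,loc(pT,X))
s=lambda z:u(z,(130,100),5)
pS=[.48656,.0758,.0883]
X=onz(S,s((155,382)),b+.003);print("S flange",X,loc(pS,X))
E
```

```text
[0.4884 0.0818 0.0798] [[-1.3, -0.7], [0.1, -1.1], [-1.3, 0.2], [0.7, 0.6], [1.4, 1.1]]
top [0.40576706 0.06894231 0.16      ] [-83.4  -6.3]
flangetop [0.40558766 0.06970586 0.073     ] [-83.5  -5.5]
tcp by wrist-stand [-81.8  -9.6]
T flange [0.40391114 0.06277866 0.073     ] [-84.9  -8.7]
S flange [0.4015667  0.06098151 0.073     ] [-86.   -7.3]
```

```bash
python3 -m jog '[[0,0,-0.01,0.007,0.042,0,0],[0,0,-0.01,0.007,0.042,0.02,0],[0,0,-0.01,0.007,0.042,0.04,0],[0,0,-0.01,0.007,0.042,0.053,0],[0,0,-0.01,0.007,0.042,0.055,0],[0,0,-0.01,0.007,0.042,0.055,0],[0,0,-0.01,0.007,0.042,0.055,0]]'
python3 - <<'E'
from h import *
import pickle
w=optics.snapshot("wrist");T=optics.snapshot("top");S=optics.snapshot("scene"); pickle.dump((w,T,S),open("w8.pkl","wb")); cv2.imwrite("pics/w8.png",cv2.resize(w["image"][:,:,::-1],None,fx=1.5,fy=1.5))
row([.4469,.076,.0675],0.077)
zoom(S,(130,120,250,220),"pics/s8.png",6);zoom(T,(130,155,230,255),"pics/t8.png",6)
E
```

```text
time_s: 7.4
position: [0.449, 0.0759, 0.0716]
orientation: [2.134, 2.303, 0.003]
wrist_force: [0.4, 0.2, -1.6]
width: 0.0202
row [ 0.003  -0.     -0.0005] [ 0.0002 -0.002   0.004 ]
p [0.4489 0.0759 0.0715] F [ 1.62  0.08 -1.69] t 7.55 w 0.0202
axes
 [[-7.650e-02  9.971e-01  2.400e-03]
 [ 9.971e-01  7.650e-02  2.000e-04]
 [ 0.000e+00  2.400e-03 -1.000e+00]]
```

View pics/w8.png

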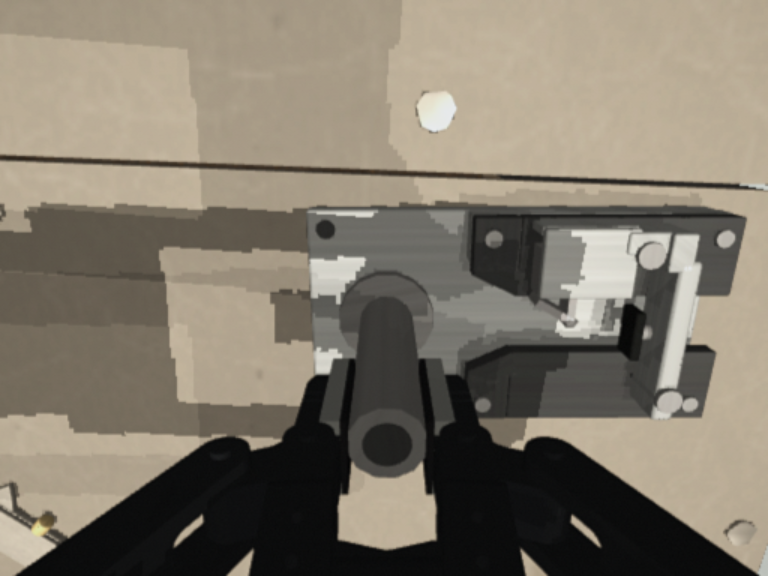

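View pics/s8.png

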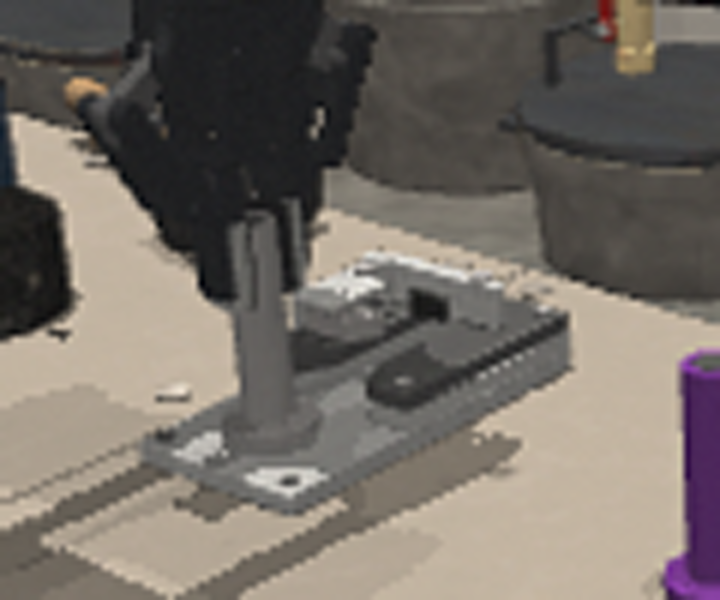

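View pics/t8.png

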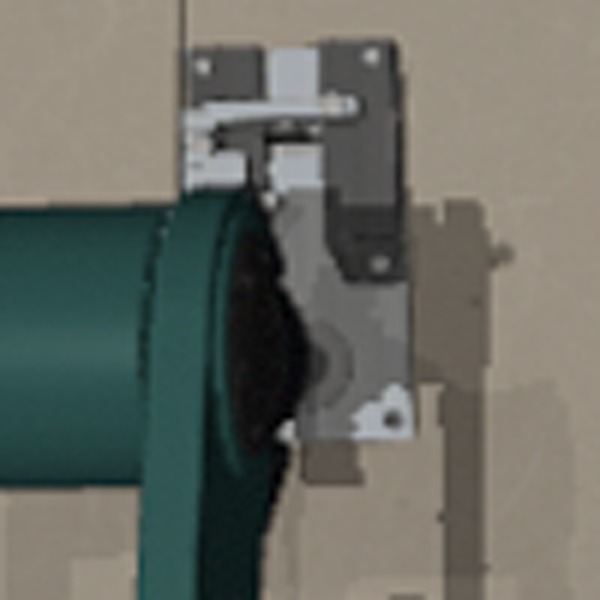

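```bash
python3 - <<'E'
from fit import *
import pickle
w,T,S=pickle.load(open("w8.pkl","rb"))
v=lambda z:(np.array(z)+.5)/1.5-.5
obs=[(w,v((308,209)),(-75,44,10)),(w,v((745,215)),(95,44,27)),(w,v((703,417)),(95,-44,27)),(w,v((466,417)),(-8,-44,27)),(w,v((472,213)),(-8,44,27))]
p=fit(obs)
b=.0715-.0565
for nm,z,h in (("top",(387,447),b+.09),("flange",(387,316),b+.004)):
    X=onz(w,v(z),h); print(nm,X,loc(p,X))
for nm,z in (("slot R edge",(600,346)),("slotR2",(510,347)),("flareR",(464,367)),("flareL",(471,272)),("slotL",(520,296)),):
    print(nm,loc(p,onz(w,v(z),.027)))
print("keeper back",loc(p,onz(w,v((578,322)),.038)),"buffer",loc(p,onz(w,v((620,325)),.035)))
u=lambda z,o,s:(np.array(z)+.5)/s-.5+np.array(o)
t=lambda z:u(z,(130,155),6)
# flange right edge in top
X=onz(T,t((355,362)),b+.006);print("T flange right edge",loc([.48798,.07725,.0688],X))
s=lambda z:u(z,(130,120),6)
print("S flange L,R ends mid",loc([.48656,.0758,.0883],onz(S,s((269,424)),b+.006)))
zoom(w,(300,120,480,290),"pics/w9.png",4)
E
```

```text
[0.4894 0.082  0.0822] [[-3.4, -0.3], [2.2, -0.7], [-0.2, -0.3], [-1.4, 0.6], [1.4, 1.6]]
top [0.44844953 0.07759557 0.105     ] [-41.2  -1. ]
flange [0.44856553 0.07889814 0.019     ] [-40.9   0.3]
slot R edge [ 46.3 -10.2]
slotR2 [  9.4 -10.5]
flareR [ -9.  -19.5]
flareL [-8.1 21.8]
slotL [11.8 11.7]
keeper back [31.5  5.1] buffer [49.1  2.5]
T flange right edge [-41.4 -21.4]
S flange L,R ends mid [-47.8  -4.8]
```

View pics/w9.png

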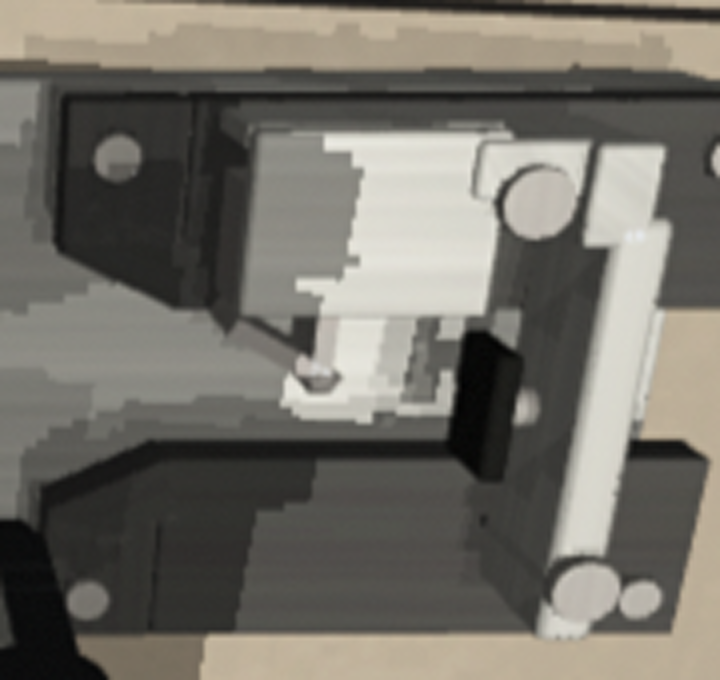

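```bash
python3 -m jog '[[0,0,0,0.0003,0,0.0015,0],[0,0,0,0.0003,0,0.003,0],[0,0,0,0.0003,0,0.003,0],[0,0,0,0.0003,0,0.003,0]]'
python3 -m jog '[[0,0,0,0,0,0.0005,0],[0,0,0,0,0,0.0005,0]]'
python3 -m jog '[[0,0,0,0,0,0.0005,0],[0,0,0,0,0,0.0005,0]]'
python3 -m jog '[[0,0,0,0,0,0.0005,0],[0,0,0,0,0,0.0005,0]]'
```

```text
time_s: 7.95
position: [0.4483, 0.0763, 0.0675]
orientation: [2.134, 2.305, 0.001]
wrist_force: [0.4, -0.4, -0.7]
width: 0.0198
time_s: 8.15
position: [0.4483, 0.0763, 0.0674]
orientation: [2.134, 2.305, 0.001]
wrist_force: [-0.4, 0.2, 3.6]
width: 0.0203
time_s: 8.35
position: [0.4486, 0.0763, 0.0674]
orientation: [2.134, 2.304, 0.002]
wrist_force: [-2.5, 0.2, 5.7]
width: 0.0203
time_s: 8.55
position: [0.4488, 0.0763, 0.0674]
orientation: [2.134, 2.304, 0.002]
wrist_force: [-1.6, 1.3, 7.5]
width: 0.0196
```

```bash
python3 -m jog '[[0,0,0,0,0,-0.002,0],[0,0,0,0,0,-0.0022,0],[0,0,0,0,0.005,-0.0022,0],[0,0,0,0,0.012,-0.0022,0],[0,0,0,0,0.02,-0.0022,0],[0,0,0,0,0.025,-0.0022,0],[0,0,0,0,0.025,-0.0022,0]]'
python3 -m jog '[[0,0,0,0,0.005,0,0],[0,0,0,0,0.01,0,0],[0,0,0,0,0.01,0,0],[0,0,0,0,0.01,0,0]]'
python3 - <<'E'
from h import *
w=optics.snapshot("wrist"); cv2.imwrite("pics/w10.png",cv2.resize(w["image"][:,:,::-1],None,fx=1.5,fy=1.5))
row([.4469,.076,.0675],0.077)
E
```

```text
time_s: 9.25
position: [0.4739, 0.0782, 0.0678]
orientation: [-2.135, -2.305, -0.0]
wrist_force: [-0.7, -0.9, -1.7]
width: 0.0202
time_s: 9.65
position: [0.483, 0.0789, 0.068]
orientation: [-2.135, -2.305, 0.0]
wrist_force: [0.5, 0.3, -1.3]
width: 0.0199
row [-0.0003 -0.0002 -0.0005] [-0.0002 -0.0361  0.0005]
p [0.4828 0.0789 0.068 ] F [-0.21  0.7  -1.96] t 9.7 w 0.0202
axes
 [[-7.660e-02  9.971e-01 -3.000e-04]
 [ 9.971e-01  7.660e-02  1.000e-04]
 [ 1.000e-04 -3.000e-04 -1.000e+00]]
```

View pics/w10.png

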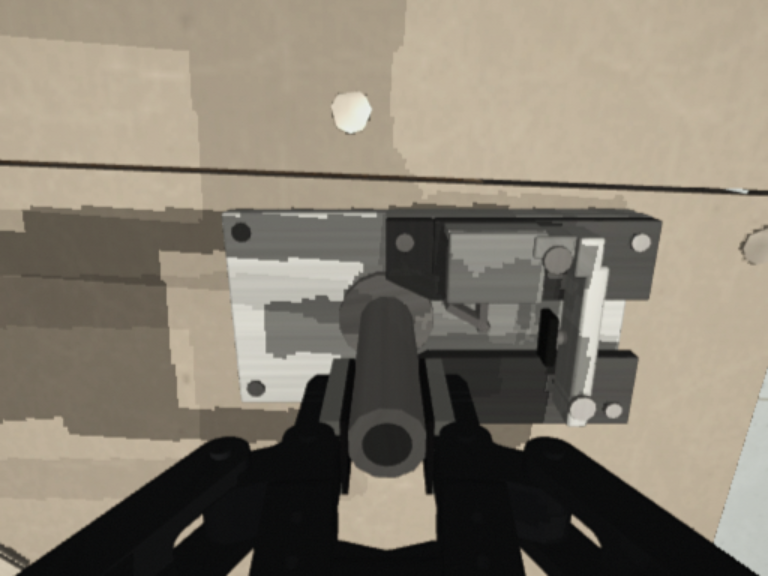

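```bash
python3 -m jog '[[0,0,0,0,0.003,0,0],[0,0,0,0,0.006,0,0],[0,0,0,0,0.008,0,0],[0,0,0,0,0.008,0,0]]'
python3 -m jog '[[0,0,0,0,0.003,0,0],[0,0,0,0,0.006,0,0],[0,0,0,0,0.006,0,0],[0,0,0,0,0.006,0,0]]'
python3 -m jog '[[0,0,0,0,0.002,0,0],[0,0,0,0,0.004,0,0],[0,0,0,0,0.004,0,0],[0,0,0,0,0.004,0,0]]'
```

```text
time_s: 10.1
position: [0.4913, 0.0795, 0.0681]
orientation: [2.135, 2.305, 0.0]
wrist_force: [0.0, -0.5, -2.4]
width: 0.02
time_s: 10.5
position: [0.497, 0.08, 0.068]
orientation: [-2.135, -2.305, 0.0]
wrist_force: [-0.0, -0.1, -0.7]
width: 0.0201
time_s: 10.9
position: [0.5009, 0.0803, 0.068]
orientation: [-2.135, -2.305, 0.0]
wrist_force: [0.4, -0.1, -1.3]
width: 0.0201
```

```bash
for i in 1; do python3 -m jog '[[0,0,0,0,0.001,0,0],[0,0,0,0,0.002,0,0],[0,0,0,0,0.003,0,0],[0,0,0,0,0.003,0,0]]'; done
python3 -m jog '[[0,0,0,0,0.001,0,0],[0,0,0,0,0.002,0,0],[0,0,0,0,0.002,0,0]]'
python3 -m jog '[[0,0,0,0,0.001,0,0],[0,0,0,0,0.002,0,0],[0,0,0,0,0.002,0,0]]'
```

```text
time_s: 11.3
position: [0.5041, 0.0805, 0.068]
orientation: [2.135, 2.305, 0.0]
wrist_force: [-0.4, -0.3, -1.8]
width: 0.0201
time_s: 11.6
position: [0.5058, 0.0804, 0.0679]
orientation: [-2.135, -2.305, 0.001]
wrist_force: [-0.7, -0.6, -1.7]
width: 0.0201
time_s: 11.9
position: [0.5078, 0.0807, 0.0679]
orientation: [-2.135, -2.305, 0.001]
wrist_force: [-0.5, -2.3, -2.6]
width: 0.0201
```

```bash
python3 -m jog '[[0,0,0,0,0.001,0,0],[0,0,0,0,0.002,0,0],[0,0,0,0,0.002,0,0]]'
python3 -m jog '[[0,0,0,0,0.001,0,0],[0,0,0,0,0.002,0,0],[0,0,0,0,0.002,0,0]]'
python3 -m jog '[[0,0,0,0,0.001,0,0],[0,0,0,0,0.002,0,0],[0,0,0,0,0.002,0,0]]'
```

```text
time_s: 12.2
position: [0.5093, 0.0809, 0.0677]
orientation: [-2.134, -2.304, 0.002]
wrist_force: [-1.5, -2.0, -1.6]
width: 0.0201
time_s: 12.5
position: [0.5123, 0.081, 0.0681]
orientation: [2.134, 2.304, 0.001]
wrist_force: [-2.1, -1.7, -2.2]
width: 0.0203
time_s: 12.8
position: [0.5146, 0.0812, 0.0683]
orientation: [2.134, 2.304, 0.002]
wrist_force: [-0.6, -2.3, -2.5]
width: 0.02
```

```bash
python3 -m jog '[[0,0,0,0,0.001,0,0],[0,0,0,0,0.002,0,0],[0,0,0,0,0.003,0,0],[0,0,0,0,0.003,0,0]]'
python3 -m jog '[[0,0,0,0,0.001,0,0],[0,0,0,0,0.002,0,0],[0,0,0,0,0.003,0,0],[0,0,0,0,0.003,0,0]]'
python3 -m jog '[[0,0,0,0,0.001,0,0],[0,0,0,0,0.002,0,0],[0,0,0,0,0.003,0,0],[0,0,0,0,0.003,0,0]]'
```

```text
time_s: 13.2
position: [0.5174, 0.0815, 0.0682]
orientation: [2.134, 2.304, 0.001]
wrist_force: [-0.9, -2.0, -1.4]
width: 0.02
time_s: 13.6
position: [0.5202, 0.0818, 0.0681]
orientation: [2.134, 2.305, 0.001]
wrist_force: [-0.9, -2.9, -1.7]
width: 0.0199
time_s: 14.0
position: [0.5233, 0.082, 0.0681]
orientation: [2.134, 2.305, 0.001]
wrist_force: [1.0, -2.1, -1.1]
width: 0.0199
```

```bash
python3 -m jog '[[0,0,0,0,0.001,0,0],[0,0,0,0,0.002,0,0],[0,0,0,0,0.003,0,0],[0,0,0,0,0.003,0,0]]'
python3 -m jog '[[0,0,0,0,0.001,0,0],[0,0,0,0,0.002,0,0],[0,0,0,0,0.002,0,0]]'
python3 -m jog '[[0,0,0,0,0.001,0,0],[0,0,0,0,0.001,0,0],[0,0,0,0,0.001,0,0]]'
python3 -m jog '[[0,0,0,0,0.001,0,0],[0,0,0,0,0.001,0,0],[0,0,0,0,0.001,0,0]]'
```

```text
time_s: 14.4
position: [0.5264, 0.0823, 0.0682]
orientation: [2.134, 2.304, 0.002]
wrist_force: [1.3, -1.6, -2.3]
width: 0.0202
time_s: 14.7
position: [0.5282, 0.0825, 0.0681]
orientation: [2.135, 2.305, 0.001]
wrist_force: [2.7, -2.0, -2.1]
width: 0.0201
time_s: 15.0
position: [0.5291, 0.0825, 0.0681]
orientation: [2.135, 2.305, 0.001]
wrist_force: [1.7, -1.5, -1.5]
width: 0.0202
time_s: 15.3
position: [0.5299, 0.0826, 0.068]
orientation: [2.135, 2.305, 0.001]
wrist_force: [2.1, -1.0, -1.1]
width: 0.02
```

```bash
python3 -m jog '[[0,0,0,0,0.001,0,0],[0,0,0,0,0.001,0,0],[0,0,0,0,0.001,0,0]]'
python3 -m jog '[[0,0,0,0,0.001,0,0],[0,0,0,0,0.001,0,0],[0,0,0,0,0.001,0,0]]'
python3 -m jog '[[0,0,0,0,0.0005,0,0],[0,0,0,0,0.0005,0,0],[0,0,0,0,0.0005,0,0]]'
```

```text
time_s: 15.6
position: [0.5309, 0.0827, 0.068]
orientation: [-2.135, -2.305, -0.0]
wrist_force: [1.6, -1.2, -1.3]
width: 0.0201
time_s: 15.9
position: [0.5313, 0.0829, 0.0677]
orientation: [-2.134, -2.304, 0.001]
wrist_force: [-0.2, 0.7, -0.9]
width: 0.0202
time_s: 16.2
position: [0.532, 0.0828, 0.0678]
orientation: [-2.134, -2.304, 0.001]
wrist_force: [0.1, 0.5, -0.6]
width: 0.0201
```

The side force has gone to zero, so the keeper has snapped out. Next I'll feel for the buffer.

```bash
python3 -m jog '[[0,0,0,0,0.0007,0,0],[0,0,0,0,0.0007,0,0],[0,0,0,0,0.0007,0,0]]'
python3 -m jog '[[0,0,0,0,0.0007,0,0],[0,0,0,0,0.0007,0,0],[0,0,0,0,0.0007,0,0]]'
python3 -m jog '[[0,0,0,0,0.0005,0,0],[0,0,0,0,0.0005,0,0],[0,0,0,0,0.0005,0,0]]'
```

```text
time_s: 16.5
position: [0.5325, 0.0828, 0.0678]
orientation: [-2.134, -2.304, 0.001]
wrist_force: [-2.2, 0.2, -0.6]
width: 0.0199
time_s: 16.8
position: [0.533, 0.0828, 0.0677]
orientation: [-2.134, -2.304, 0.002]
wrist_force: [-3.2, -0.3, -0.8]
width: 0.0204
time_s: 17.1
position: [0.5333, 0.0829, 0.0677]
orientation: [-2.133, -2.304, 0.003]
wrist_force: [-4.2, 0.5, -0.7]
width: 0.0201
```

```bash
python3 -m jog '[[0,0,0,0,0.0007,0,0],[0,0,0,0,0.0007,0,0],[0,0,0,0,0.0007,0,0]]'
python3 -m jog '[[0,0,0,0,0.0005,0,0],[0,0,0,0,0.0005,0,0],[0,0,0,0,0.0005,0,0]]'
python3 - <<'E'
from h import *
for i in range(3): 
    w=optics.snapshot("wrist"); print(monitor.state()["wrist_force"].round(2))
S=optics.snapshot("scene")
zoom(w,(200,130,380,310),"pics/w11.png",4)
zoom(S,(150,110,240,210),"pics/s11.png",6)
row([.4469,.076,.0675],0.077)
E
```

```text
time_s: 17.4
position: [0.5337, 0.0829, 0.0676]
orientation: [-2.133, -2.303, 0.004]
wrist_force: [-5.5, 0.1, -0.1]
width: 0.0197
time_s: 17.7
position: [0.5338, 0.0829, 0.0676]
orientation: [-2.133, -2.303, 0.005]
wrist_force: [-7.3, -0.1, 0.7]
width: 0.0202
[-6.88 -0.52  0.49]
[-5.97 -0.42  0.91]
[-6.03 -1.02  2.28]
row [-0.005  -0.0001 -0.0003] [-0.0002 -0.0872  0.0005]
p [0.5338 0.0829 0.0676] F [-6.81 -0.1   1.83] t 17.9 w 0.0201
axes
 [[-7.670e-02  9.970e-01 -3.900e-03]
 [ 9.971e-01  7.670e-02 -2.000e-04]
 [ 1.000e-04 -4.000e-03 -1.000e+00]]
```

View pics/w11.png

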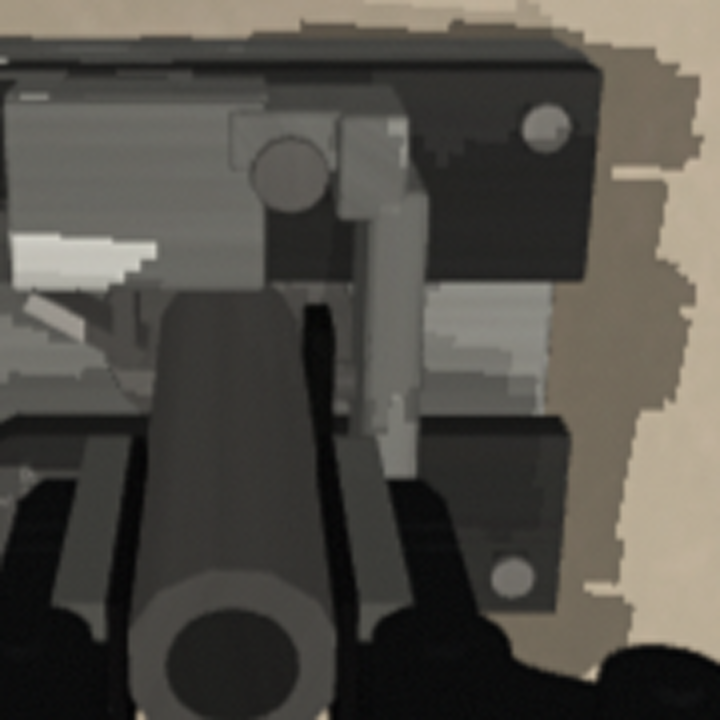

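View pics/s11.png

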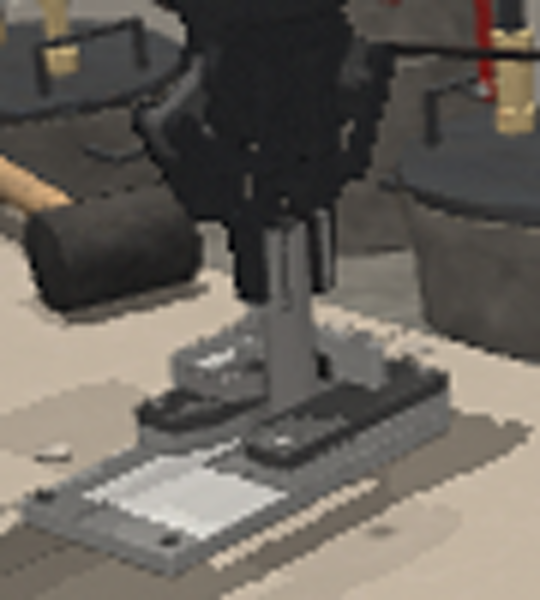

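```bash
python3 -m jog '[[0,0,0,0,-0.001,0,0],[0,0,0,0,-0.002,0,0],[0,0,0,0,-0.002,0.0005,0],[0,0,0,0,-0.002,0.0008,0],[0,0,0,0,-0.002,0.0008,0]]'
python3 -m jog '[[0,0,0,0,0,0,0.3],[0,0,0,0,0,0,0.4],[0,0,0,0,0,0,0.5],[0,0,0,0,0,0,0.5],[0,0,0,0,0,0,0.5]]'
python3 - <<'E'
from h import *
w=optics.snapshot("wrist"); zoom(w,(200,130,380,310),"pics/w12.png",4); row([.53,.08,.2],0.077)
E
```

```text
time_s: 18.4
position: [0.5332, 0.0828, 0.0676]
orientation: [-2.134, -2.305, 0.0]
wrist_force: [-5.0, -0.5, -0.0]
width: 0.0199
time_s: 18.9
position: [0.534, 0.0828, 0.0676]
orientation: [2.134, 2.304, 0.002]
wrist_force: [-0.2, -1.3, -0.9]
width: 0.0429
row [ 0.0012 -0.0001 -0.0004] [-0.0025 -0.0039 -0.1326]
p [0.5338 0.0828 0.0674] F [0.2  0.01 0.84] t 18.95 w 0.0427
axes
 [[-7.660e-02  9.971e-01  1.000e-03]
 [ 9.971e-01  7.660e-02  1.000e-04]
 [ 1.000e-04  1.000e-03 -1.000e+00]]
```

View pics/w12.png

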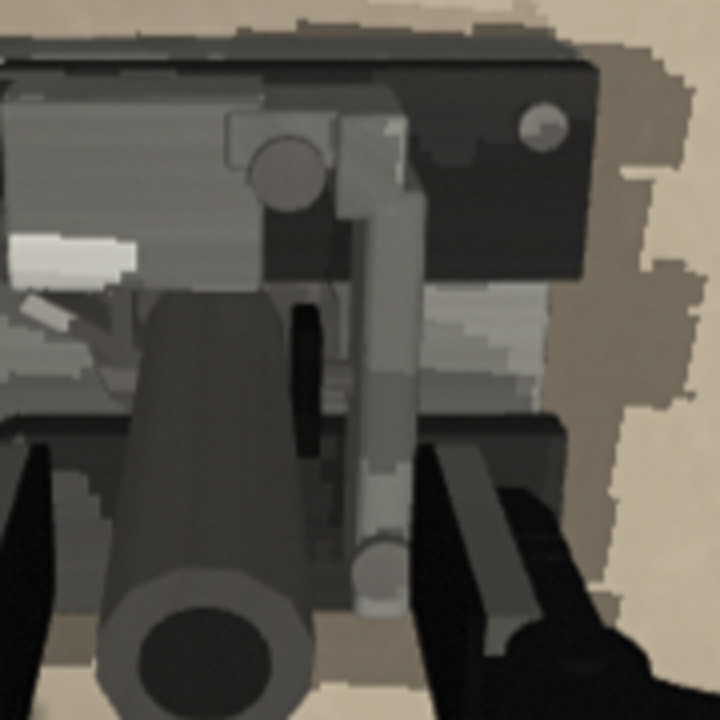

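```bash
python3 -m jog '[[0,0,0,0,0,-0.02,0.5],[0,0,0,0,0,-0.05,0.5],[0,0,0,0,0,-0.1,0.5],[0,0,0,0,-0.03,-0.12,0.5],[0,0,0,0,-0.06,-0.12,0.5],[0,0,0,0,-0.06,-0.12,0.5],[0,0,0,0,-0.06,-0.12,0.5]]'
python3 - <<'E'
from h import *
import pickle
w=optics.snapshot("wrist");T=optics.snapshot("top");S=optics.snapshot("scene"); pickle.dump((w,T,S),open("w13.pkl","wb"))
zoom(w,(220,90,420,240),"pics/w13.png",4);zoom(S,(130,110,250,220),"pics/s13.png",6); cv2.imwrite("pics/T13.png",T["image"][:,:,::-1])
print(monitor.state()["position"],monitor.state()["wrist_force"])
E
```

```text
time_s: 19.65
position: [0.4736, 0.0782, 0.1874]
orientation: [2.134, 2.304, 0.002]
wrist_force: [0.1, 0.2, 0.3]
width: 0.0428
[0.47414794 0.07817067 0.18671149] [0.99635363 0.12459164 0.14546841]
```

View pics/w13.png

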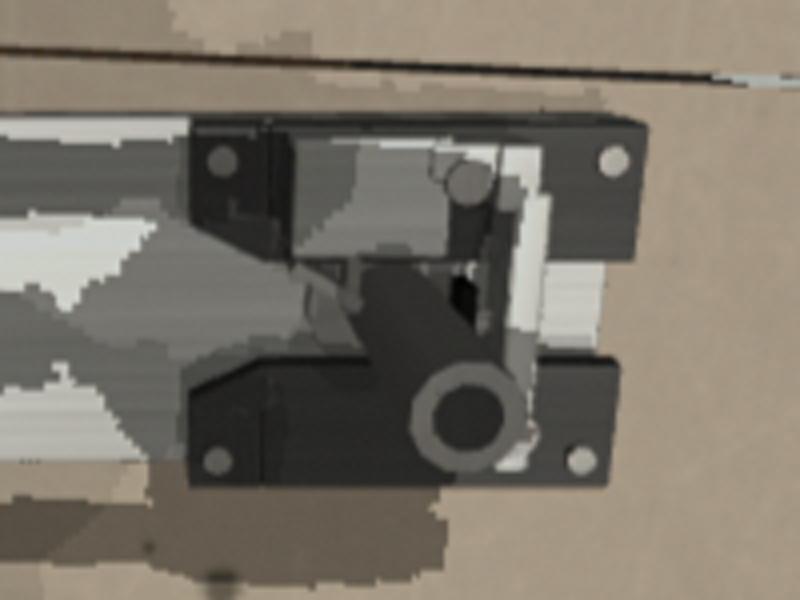

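View pics/s13.png

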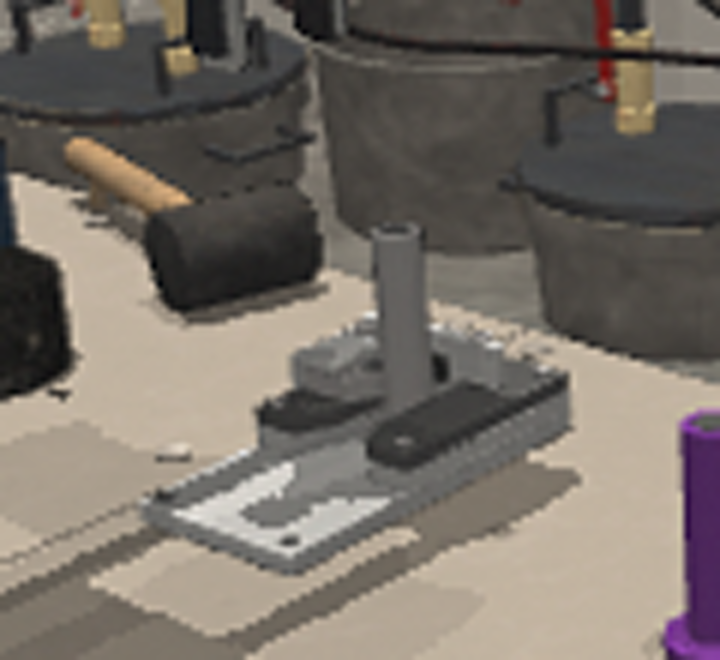

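View pics/T13.png

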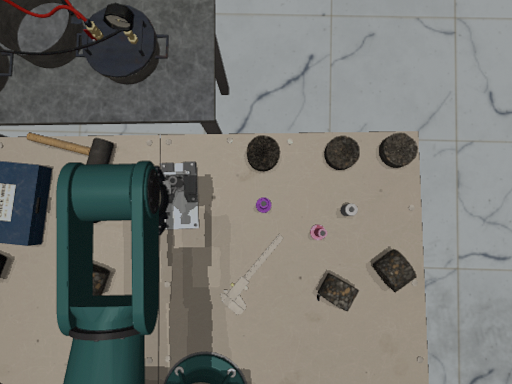

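```bash
python3 - <<'E'
from fit import *
import pickle
w,T,S=pickle.load(open("w13.pkl","rb")); w1=pickle.load(open("w1.pkl","rb"))
v=lambda z:(np.array(z)+.5)/4-.5+np.array([220,90])
p=fit([(w,v((648,122)),(95,44,27)),(w,v((608,486)),(95,-44,27)),(w,v((189,486)),(-8,-44,27)),(w,v((190,123)),(-8,44,27))])
p1=[0.48974,0.0816,0.0788]
v6=lambda z:(np.array(z)+.5)/6-.5+np.array([270,110])
print("tip before",loc(p1,onz(w1,v6((333,340)),.038)),"tip now",loc(p,onz(w,v((350,308)),.038)))
print("bush top",loc(p,onz(w,v((468,417)),.1)), "plate-level barrel: L/R at z .027 check")
c=loc; 
for q in ((38.5,0),(39.5,0),(40.5,0),(41.5,0)):
  print(q,proj(w,[P(p,(q[0],q[1],100)),P(p,(q[0],q[1],27))]).round(1).tolist())
zoom(w,(280,140,360,200),"pics/w14.png",10)
E
```

```text
[0.4895 0.0817 0.0804] [[0.6, -0.3], [0.2, 0.2], [-0.5, 0.5], [-0.3, -0.2]]
tip before [28.3  4.1] tip now [28.2  4. ]
bush top [41.  -0.4] plate-level barrel: L/R at z .027 check
(38.5, 0) [[333.2, 193.4], [316.3, 167.8]]
(39.5, 0) [[334.5, 193.4], [317.4, 167.8]]
(40.5, 0) [[335.9, 193.4], [318.5, 167.8]]
(41.5, 0) [[337.3, 193.4], [319.5, 167.8]]
```

View pics/w14.png

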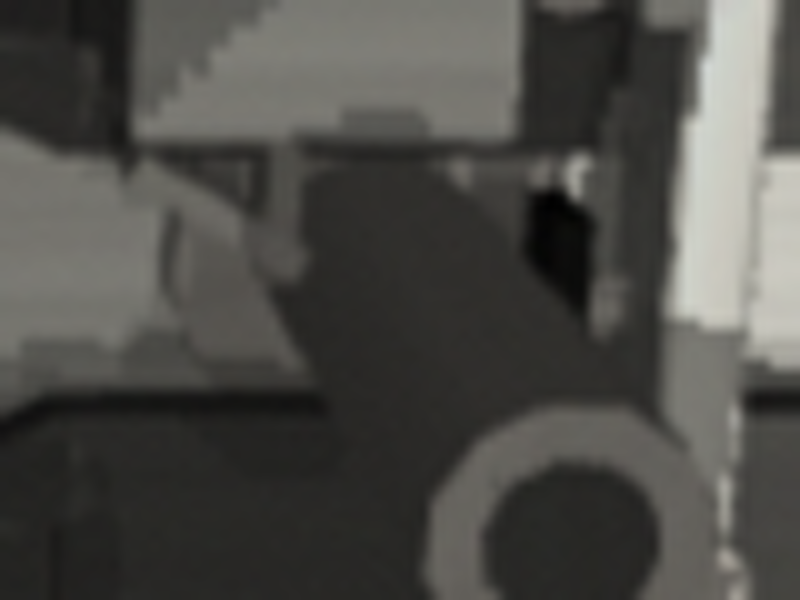

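```bash
python3 -c "
from cell import ticket
print(ticket.sign_off())"
```

```text
the job is handed in; nothing more can be done
None
```

The flanged steel bush is in the slot of the measuring stand, upright, with its flange under the slotted plate and the keeper out behind it. I handed the job in at about 20 s on the robot's clock, with the gripper open and clear of everything.

- **Insertion:** I set the bush on the apron and slid it in a few millimetres at a time. The side force was about 2 N while it passed the keeper and fell to zero when the keeper snapped out. I pushed on to about 7 N against the buffer, backed off, let go and lifted straight up.
- **Keeper:** in the last wrist picture its tip is at (28.2, 4.0) mm in the stand's axes, against (28.3, 4.1) mm before the insertion, so it is fully out.
- **Bush position:** its axis is at about x = 41 mm, roughly 11 mm past the keeper's back as expected, and it stands upright about 0.4 mm off the slot's centre line.
- **Bystanders:** the spacer and the loose core look unmoved in the last top picture; I compared them by eye only.

**What disagreed or failed:**
- **Cameras:** they differed by 4–6 mm on the stand's y position, so I aligned the bush from the wrist picture and by feel.
- **Back-off:** the commanded 2 mm only moved the arm about 0.6 mm, so about 5 N was still on the buffer when I opened the fingers.
- **Refused call:** one early move was refused because a turn value was out of range; nothing moved.

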